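# Roll the lens tote with its setting master into the inspection bay

## Task

Lift the setting master (the flat eyed plate on a round foot) off its hook and set it down standing upright on the floor of the empty compartment of the lens tote, before the tote goes to the bay. Then gently push the tote along the rollers, without lifting it, until its front sits fully home against the stop at the end of the bay, the master still standing in it. Leave the ring gauge on its own hook, and the jar and the white box, undisturbed.

Things in the scene. Friction and masses are not known exactly. Their poses are not given: they have to be found in the camera images.
- master: setting master, hanging, 0.22 kg: steel foot 50 mm diameter, 20 high, carrying an upright plate 40 wide (x), 12 thick (y), top 115 mm above the underside. An eye 24 wide goes through it along y, from 50 to 80 mm up; the solid part at 80-115 mm is the grip. Origin: centre of the foot's underside, z up.
- hook_tip (a point): end of the master's hook: a level 7 mm bar, centre line 165 mm above the table, 78 mm long from a fixed post (14 thick, 168 high); its last 8 mm rise 9 mm to this point (174 high, end radius 3.5). y points out along the bar, z up. The master hangs some 30 mm in from here; to come off it must rise 10-22 mm, then go 45 mm or more along +y. A twin stand holds the ring.
- tote: blue tote, open on top, loose on the rollers, about 0.55 kg: 130 wide (x), 190 long (y), 50 high, walls and floor 4 mm. It travels along its -y. The leading (-y) part is the empty compartment; the trailing (+y) part holds a fixed white bed of lenses, 30 mm high. Origin: centre of the underside, which is 50 mm above the table.
- tote_pocket (a point): centre of the inner floor of the tote's empty compartment, 122 (x) by 84 mm (y); outer walls rise 46 mm above this floor, the divider to the lenses 36 mm. Axes as the tote's.
- tote_rear (a point): centre of the outer face of the tote's trailing (+y) wall, the one to push, 25 mm above its underside. Axes as the tote's.
- tote_front (a point): centre of the outer face of the tote's leading (-y) wall, 25 mm above its underside. Axes as the tote's.
- track: fixed roller track 158 wide (x), 680 long (y): free rollers, tops 50 mm high, between rails 138 apart, tops 62 mm high. At its -y end the bay: cheeks 100 mm high along the last 110-140 mm, then an end plate. A height gauge on a column 240 mm high stands beside the end of the bay, 180 mm off the track's middle on its +x side, its arm swung away to +x. Origin: track centre on the table.
- bay_stop (a point): centre of the stop face at the end of the bay (two rubber buffers on the end plate), 75 mm above the table; axes as the track's, the tote comes from +y. Home is tote_front at this face.
- ring: bystander: flat steel ring gauge, 76 mm outside, 60 inside, 8 thick, hanging on the other hook stand. Origin: ring centre.
- jar: bystander: amber jar, 56 mm diameter, 85 high, beyond the track. Origin: centre of the underside.
- foam_box: bystander: white box 84 x 114 x 53 mm, beyond the track. Origin: centre of the underside.
Mind the look-alikes: they are no part of the job. Of the things shaped like the tote, the blue one is meant.

How it is judged:
On the way:
1. the master stands upright and released in the tote's empty compartment, with the tote still outside the bay (its front more than 150 mm from the stop) (x of master in the frame of tote_pocket between -0.04 and 0.04 m and y of master in the frame of tote_pocket between -0.022 and 0.022 m and z of master in the frame of tote_pocket between -0.006 and 0.006 m and angle between master's own z axis and vertical below 0.12 rad and contact force between the fingers and master below 0.05 N and linear speed of master below 0.03 m/s and y of tote_front in the frame of bay_stop above 0.15 m), for 0.3 s.
At the end, for the whole second after the job is handed in: The tote rests level on the rollers with its front within 8 mm of the bay's stop face, at rest; the master stands released in its empty compartment (foot centre within 40 mm across and 22 mm along of the compartment's centre, underside within 6 mm of the floor, within 0.12 rad of upright) (x of master in the frame of tote_pocket between -0.04 and 0.04 m and y of master in the frame of tote_pocket between -0.022 and 0.022 m and z of master in the frame of tote_pocket between -0.006 and 0.006 m and angle between master's own z axis and vertical below 0.12 rad and contact force between the fingers and master below 0.05 N and linear speed of master below 0.03 m/s and y of tote_front in the frame of bay_stop below 0.008 m and linear speed of tote below 0.02 m/s and angle between tote's own z axis and vertical below 0.03 rad and z of tote in the frame of track between 0.044 and 0.056 m and x of tote in the frame of track between -0.012 and 0.012 m); the robot touches nothing.
It fails at once if the master is dropped or thrown (faster than 0.6 m/s while not held) (contact force between the fingers and master below 0.05 N and linear speed of master above 0.6 m/s).
It fails at once if the tote is shoved roughly (faster than 0.4 m/s) (linear speed of tote above 0.4 m/s).
It fails at once if the tote is lifted off the rollers (20 mm or more) or tipped (z of tote in the frame of track above 0.07 m or angle between tote's own z axis and vertical above 0.2 rad).
It fails at once if the ring gauge, jar or white box is moved by more than 30 mm (distance of any of ring, jar, foam_box from where it was at the start of the episode above 0.03 m).
It also fails if it takes over 59 s, if anything falls off the work surface, if the arm or the gripper's body presses on something with over 40 N, if the wrist force passes 120 N, or if a joint passes its speed limit or range.

## Robot

A 6-joint arm with a two-finger parallel gripper is mounted at the origin on the work surface. World frame = base frame: x ahead of the robot, y to its left, z up, the work surface at z = 0. Lengths are in m, angles in rad, forces in N, time in s.
With the tool pointing down it reaches from about 0.3 to 0.875 m from the base axis. Payload 6.4 kg.
Tool frame: the origin (TCP) lies midway between the tips of the shut fingers; the grasp point (between the pads) lies 19 mm behind it; z points along the fingers, y is the line along which they close (so a half turn about z gives the same grasp; the last joint's range is limited). The gripper opens to 85 mm and grips with 20 to 120 N. Pads are 22 mm wide; open, the fingers measure 114 mm over their backs; the gripper's body (76 mm by 85 mm) begins 54 mm behind the grasp point. The pads swing forward as they close: fully open they stand 13 mm farther back than shut.
Start: joints at [-1.53, 0.181, 1.607, -0, 1.354, -0.206], TCP at [0.14, -0.558, 0.231] pointing down, gripper open.
Joint ranges: [-2.99, 2.99], [-0.89, 2.07], [0.3, 2.58], [-1.14, 4.28], [0, 2.63], [-3.12, 3.12]. Speed limits (rad/s): [2.57, 2.57, 3.01, 3.14, 3.14, 3.14].

## Interface

Orientations are given as a unit quaternion [w, x, y, z].
In Python, from bench import ctrl, vision, workorder gives the robot as it stands. The module is installed in compiled form; this text tells all that it offers.
- The arm moves only by the tool servo_tool, never from a script. Its argument "steps" is a list of rows, each an object of numbers: "dx", "dy", "dz": the shift along the world's x, y, z as a fraction of full scale; "wx", "wy", "wz": the turn, a rotation vector about the world's x, y, z as a fraction of full scale. A call has exactly 5 rows; each row is the pose to reach, as a shift and turn from the pose commanded when the call began, turning the shorter way round; what a row does not reach only later rows make up. Full scale, the value 1, is 100 mm for a shift and pi rad for a turn. A row lasts 1/12 s, in which the tool goes at most 41.7 mm and 7.16 degrees, less where a joint would pass 70% of its speed; a pose out of reach is approached as far as the arm can. A call with a number of a shift or a turn outside -1 to 1 is refused whole. A call with a gripper value outside its range is refused whole. "jaw" is the opening, from 0 (shut) to 1 (fully open), set as the call begins (left out, the last holds). The fingers move at their own pace and stop on an object; the grip force is fixed at half the most. Time passes only in rows, so rows that repeat a pose let the fingers close, or fill a call up. It gives the time, the measured TCP pose, the force, the opening and the grip force at its end, in the units of the state.
- ctrl.get_obs(): the state, without advancing time (a new reading comes with each control period).
- vision.camera(name): name is "scene" or "side" or "wrist"; returns a dict with "frame" (420x560x3 uint8, red, green, blue), "vfov" (degrees; the focal length in pixels is half the picture's height over the tangent of half this angle, whatever the lens; pixels are square), "cx", "cy" (the principal point, pixels), "camera_from_world" (4x4, takes a point from world to camera coordinates). Camera axes: x right, y up, looking along -z (the intrinsics and any distortion apply to the point x, -y, -z); pixel columns grow to the right and rows downward; lengths in m; the calibration is good to about 2 mm. The wrist camera is an equidistant fisheye: a pixel r from the principal point sees the ray r / f radians off the axis. A picture is of the moment at which its call begins. There is no depth.
- workorder.hand_in(): hands the job in; it is judged then, once.
The state is a dict: "time_s": time; "q": joint angles; "dq": joint speeds; "joint_efforts": joint torques, N m; "eef_pos": TCP position; "eef_rot": TCP orientation; "wrist_force": force on the tool from outside, world axes, zero at the start; "torque": the same for the moment, N m; "opening": opening from 0.0 (shut) to 1.0 (fully open); "grasp_force": force on a finger pad.
Only numpy, scipy, OpenCV 4.12 (cv2) and the standard library are available. Lean on these libraries where they do the work, as an engineer would, in place of code of your own. Each camera call takes 0.05 s, during which the arm holds its last target. There are 200 camera calls.

## Working session

There is one attempt and no reset: what is moved stays moved. The work goes in short steps, Python scripts to look and compute and a tool call to move; the robot and the scene stay as the last step left them, time stands still between calls to the robot, and variables do not carry over. Pictures are saved under pics/ and viewed, at most 10 in all, crops included, and the job is handed in when it is done.

Besides the shell and the picture viewer there is one more tool, called after "Call:" as name([rows], argument=value, ...), one row to a line, values as JSON. servo_tool: Moves the arm, as the interface text tells. Its arguments: {"type":"object","properties":{"steps":{"type":"array","items":{"type":"object","properties":{"dx":{"type":"number"},"dy":{"type":"number"},"dz":{"type":"number"},"wx":{"type":"number"},"wy":{"type":"number"},"wz":{"type":"number"}}}},"jaw":{"type":"number"}},"required":["steps"]}

```bash
mkdir -p pics
cat > h.py <<'E'
import numpy as np, cv2, pickle
from bench import ctrl, vision, workorder
def snap(n,fn):
    c=vision.camera(n); cv2.imwrite(f'pics/{fn}.png',c['frame'][...,::-1]); pickle.dump(c,open(f'pics/{fn}.pkl','wb')); return c
def load(fn): return pickle.load(open(f'pics/{fn}.pkl','rb'))
def f(c): return c['frame'].shape[0]/2/np.tan(np.radians(c['vfov'])/2)
def ray(c,u,v,fish=False):
    x=np.array([(u-c['cx']),(v-c['cy'])])/f(c)
    if fish:
        r=np.hypot(*x); d=np.array([x[0]/r*np.sin(r),-x[1]/r*np.sin(r),-np.cos(r)])
    else: d=np.array([x[0],-x[1],-1])
    T=np.linalg.inv(c['camera_from_world']); d=T[:3,:3]@d
    return T[:3,3],d/np.linalg.norm(d)
def onz(c,u,v,z,fish=False):
    o,d=ray(c,u,v,fish); return o+d*(z-o[2])/d[2]
def proj(c,p,fish=False):
    q=c['camera_from_world']@np.append(p,1); x=np.array([q[0],-q[1]]); d=-q[2]
    if fish: r=np.hypot(*x); x=x/r*np.arctan2(r,d)
    else: x=x/d
    return np.round(x*f(c)+[c['cx'],c['cy']],1)
def tri(*rs):
    A=0;b=0
    for o,d in rs:
        P=np.eye(3)-np.outer(d,d);A=A+P;b=b+P@o
    return np.linalg.solve(A,b)
E
python3 - <<'E'
from h import *
a=snap('scene','s0');b=snap('side','d0')
cv2.imwrite('pics/both.png',cv2.resize(np.vstack([a['frame'],b['frame']])[...,::-1],None,fx=.714,fy=.714,interpolation=cv2.INTER_AREA))
for c in(a,b):print(np.linalg.inv(c['camera_from_world']).round(3),c['vfov'])
print(ctrl.get_obs())
E
```

```text
[[-0.214 -0.807  0.55   1.286]
 [ 0.977 -0.167  0.134  0.267]
 [-0.016  0.566  0.824  1.157]
 [ 0.     0.     0.     1.   ]] 47.79175464661348
[[-0.984  0.122 -0.133  0.42 ]
 [-0.18  -0.683  0.708  1.009]
 [-0.004  0.72   0.694  1.019]
 [ 0.     0.     0.     1.   ]] 43.592199445459165
{'time_s': 0.1, 'q': array([-1.53031296e+00,  1.81499992e-01,  1.60788400e+00, -2.84040277e-05,
        1.35378993e+00, -2.06305055e-01]), 'dq': array([ 1.16538633e-04, -2.19785160e-03, -2.49084685e-03,  4.80003663e-04,
       -5.25230833e-04,  8.26765900e-05]), 'joint_efforts': array([ 7.08855696e-04, -4.45880020e+01, -3.52238131e+01, -2.55228870e-04,
        4.16306168e-03, -3.88410754e-06]), 'eef_pos': array([ 0.14045261, -0.55708162,  0.23046715]), 'eef_rot': array([-7.89062939e-04,  9.92395901e-01,  1.23084319e-01,  5.16578954e-05]), 'wrist_force': array([-0.39033898, -0.02137565, -0.77229646]), 'torque': array([-0.03170986, -0.01349739,  0.00606699]), 'grasp_force': 0.0, 'opening': 0.9990351947484856}
```

View pics/s0.png

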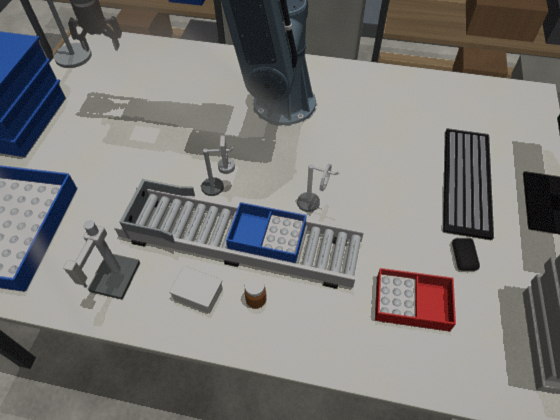

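View pics/d0.png

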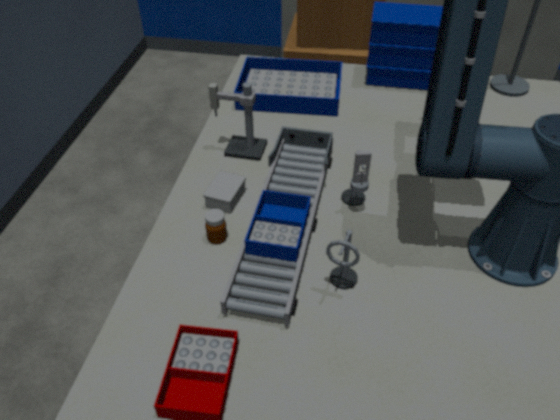

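Candidates. Master: the eyed plate at scene (226,160), with the ring at (326,177) as its look-alike. Tote: the blue one on the track at (267,230), versus the red tote (415,298) and the big blue bins (30,225) and (20,90). I choose the plate at (226,160) and the blue tote on the rollers, and check both in a close crop.

Run:
```python
from h import *
a=load('s0');b=load('d0')
def crop(c,x,y,w,h,k): return cv2.resize(c['frame'][y:y+h,x:x+w,::-1],None,fx=k,fy=k,interpolation=cv2.INTER_CUBIC)
A=crop(a,115,130,260,160,3)  # 780x480
cv2.imwrite('pics/ca.png',A)
B1=crop(b,330,135,50,80,7.5) # 375x600
B2=crop(b,222,120,120,170,3.5) # 420x595
B2=cv2.copyMakeBorder(B2,0,5,0,0,cv2.BORDER_CONSTANT)
cv2.imwrite('pics/cb.png',np.hstack([B1,B2]))
```

```text
(no output)
```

View pics/ca.png

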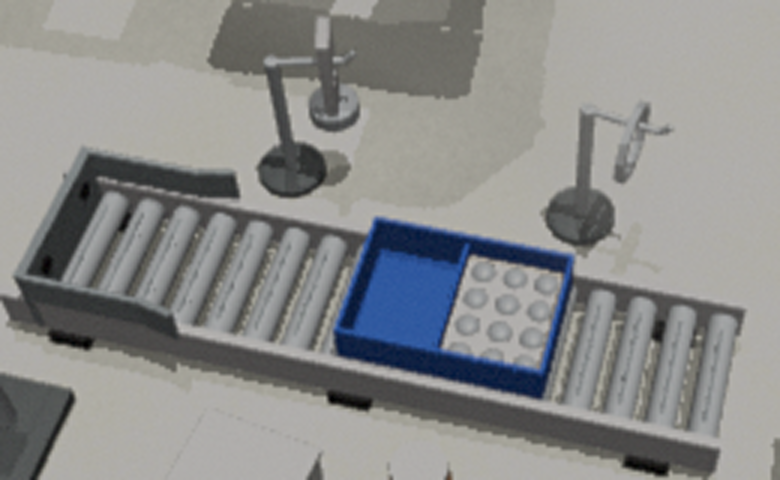

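View pics/cb.png

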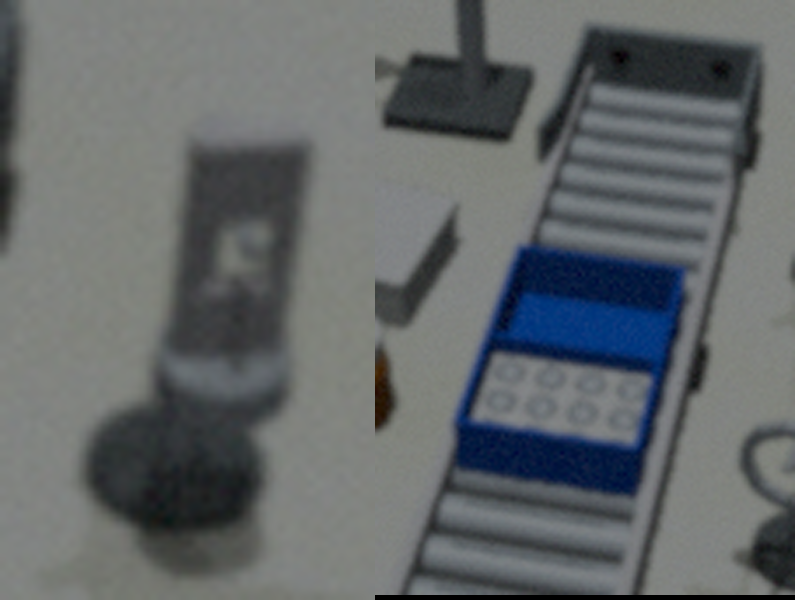

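The crops confirm the choice. The plate has a square eye and a round foot, and its hook tip is at crop-a (353,52). The blue tote has its empty half toward the bay, with rim corners at crop-a (375,220), (573,257), (545,370) and (338,335).

Run:
```python
from h import *
np.set_printoptions(precision=4,suppress=True)
a=load('s0');b=load('d0')
A=lambda u,v:(115+u/3-.33,130+v/3-.33)
B1=lambda u,v:(330+u/7.5-.4,135+v/7.5-.4)
B2=lambda u,v:(222+(u-375)/3.5-.36,120+v/3.5-.36)
pr=lambda n,c,p,z:print(n,onz(c,*p,z))
pr('tip',a,A(353,52),.174)
pr('barroot',a,A(272,63),.165)
pr('master top',a,A(323,20),.2035)
pr('foot top c',a,A(333,103),.1085)
for n,p in dict(FL=(375,220),RL=(573,257),RF=(545,370),FF=(338,335)).items(): pr('tote '+n,a,A(*p),.1)
for n,p in dict(FF=(520,248),FL=(685,268),RL=(640,447),RF=(460,423)).items(): pr('toteB '+n,b,B2(*p),.1)
for n,p in dict(bayL=(85,150),bayF=(18,278)).items(): pr(n,a,A(*p),.1)
for n,p in dict(endL=(743,310),endF=(717,450)).items(): pr(n,a,A(*p),.062)
for n,p in dict(bayF=(588,28),bayL=(760,45)).items(): pr('B'+n,b,B2(*p),.1)
pr('masterB top near edge',b,B1(250,147),.2035)
pr('masterB topc',b,B1(252,135),.2035)
print('eye',tri(ray(a,*A(323,20)),ray(b,*B1(252,135))))
```

```text
tip [ 0.3997 -0.0661  0.174 ]
barroot [ 0.4206 -0.1409  0.165 ]
master top [ 0.3925 -0.0943  0.2035]
foot top c [ 0.4104 -0.0896  0.1085]
tote FL [ 0.5347 -0.015   0.1   ]
tote RL [0.5389 0.1726 0.1   ]
tote RF [0.6616 0.1702 0.1   ]
tote FF [ 0.6637 -0.0147  0.1   ]
toteB FF [ 0.6573 -0.0141  0.1   ]
toteB FL [ 0.531  -0.0135  0.1   ]
toteB RL [0.5356 0.1719 0.1   ]
toteB RF [0.6608 0.1716 0.1   ]
bayL [ 0.5096 -0.3119  0.1   ]
bayF [ 0.6641 -0.3163  0.1   ]
endL [0.5392 0.3323 0.062 ]
endF [0.6875 0.3266 0.062 ]
BbayF [ 0.658  -0.3094  0.1   ]
BbayL [ 0.5076 -0.31    0.1   ]
masterB top near edge [ 0.4089 -0.0804  0.2035]
masterB topc [ 0.4086 -0.0873  0.2035]
eye [ 0.4055 -0.0874  0.2098]
```

Call:
servo_tool([
  {"dx": 0.1, "dy": 0.2, "dz": 0.1, "wz": 0.025},
  {"dx": 0.2, "dy": 0.4, "dz": 0.2, "wz": 0.05},
  {"dx": 0.35, "dy": 0.6, "dz": 0.3, "wz": 0.075},
  {"dx": 0.5, "dy": 0.8, "dz": 0.4, "wz": 0.1},
  {"dx": 0.65, "dy": 1.0, "dz": 0.5, "wz": 0.125},
])

```text
$.steps[0]: bad value
```

Call:
servo_tool([
  {"dx": 0.13, "dy": 0.2, "dz": 0.1, "wz": 0.025},
  {"dx": 0.26, "dy": 0.4, "dz": 0.2, "wz": 0.05},
  {"dx": 0.39, "dy": 0.6, "dz": 0.3, "wz": 0.075},
  {"dx": 0.52, "dy": 0.8, "dz": 0.4, "wz": 0.1},
  {"dx": 0.65, "dy": 1.0, "dz": 0.5, "wz": 0.125},
])

```text
$.steps[0]: bad value
```

Call:
servo_tool([
  {"dx": 0.13, "dy": 0.2, "wz": 0.025},
  {"dx": 0.26, "dy": 0.4, "wz": 0.05},
  {"dx": 0.39, "dy": 0.6, "wz": 0.075},
  {"dx": 0.52, "dy": 0.8, "wz": 0.1},
  {"dx": 0.65, "dy": 1.0, "wz": 0.125},
])

```text
$.steps[0]: bad value
```

Call:
servo_tool([
  {"dx": 0.13, "dy": 0.2, "wz": 0.025},
  {"dx": 0.26, "dy": 0.4, "wz": 0.05},
  {"dx": 0.39, "dy": 0.6, "wz": 0.075},
  {"dx": 0.52, "dy": 0.8, "wz": 0.1},
  {"dx": 0.65, "dy": 1.0, "wz": 0.125},
])

```text
$.steps[0]: bad value
```

Run:
```python
from h import *
c=snap('wrist','w0');o=ctrl.get_obs();print(o['eef_pos'],o['eef_rot'],o['time_s'],c['vfov'],c['cx'],c['cy']);print(np.linalg.inv(c['camera_from_world']).round(3))
cv2.imwrite('pics/w0b.png',cv2.resize(c['frame'][...,::-1],(800,600),interpolation=cv2.INTER_CUBIC))
```

```text
[ 0.14047347 -0.55714136  0.23056959] [-6.88340396e-04  9.92395427e-01  1.23088748e-01  5.23540051e-05] 0.15 65.70646984690485 278.95883859057125 202.45572364520982
[[ 0.245  0.93   0.273  0.21 ]
 [-0.97   0.235  0.068 -0.54 ]
 [-0.001 -0.281  0.96   0.373]
 [ 0.     0.     0.     1.   ]]
```

View pics/w0b.png

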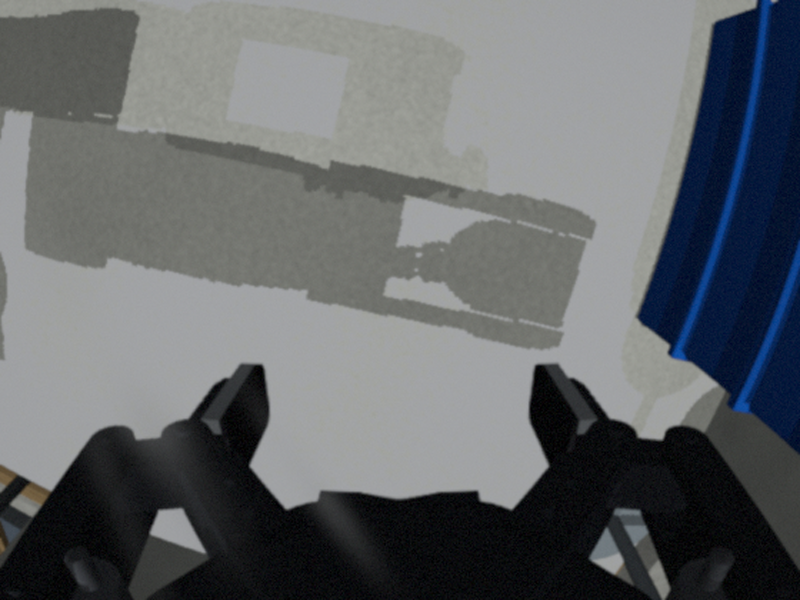

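The arm has not moved: the calls were refused, probably because a row needs all six keys. The view shows the fingers at (240,400) and (560,400) and nothing else of use.

Call:
servo_tool([
  {"dx": 0.1, "dy": 0.2, "dz": 0.1, "wx": 0, "wy": 0, "wz": 0.025},
  {"dx": 0.2, "dy": 0.4, "dz": 0.2, "wx": 0, "wy": 0, "wz": 0.05},
  {"dx": 0.35, "dy": 0.6, "dz": 0.3, "wx": 0, "wy": 0, "wz": 0.075},
  {"dx": 0.5, "dy": 0.8, "dz": 0.4, "wx": 0, "wy": 0, "wz": 0.1},
  {"dx": 0.65, "dy": 1.0, "dz": 0.5, "wx": 0, "wy": 0, "wz": 0.125},
], jaw=1)

```text
time_s: 0.57
eef_pos: [0.2059, -0.4564, 0.2813]
eef_rot: [-0.0, 0.949, 0.316, 0.0]
wrist_force: [1.0, -0.1, 0.1]
opening: 1.003
grasp_force: 0.0
```

Call:
servo_tool([
  {"dx": 0.13, "dy": 0.2, "dz": 0.1, "wx": 0, "wy": 0, "wz": 0.025},
  {"dx": 0.26, "dy": 0.4, "dz": 0.2, "wx": 0, "wy": 0, "wz": 0.05},
  {"dx": 0.39, "dy": 0.6, "dz": 0.3, "wx": 0, "wy": 0, "wz": 0.075},
  {"dx": 0.52, "dy": 0.8, "dz": 0.4, "wx": 0, "wy": 0, "wz": 0.1},
  {"dx": 0.65, "dy": 1.0, "dz": 0.5, "wx": 0, "wy": 0, "wz": 0.125},
])

```text
time_s: 0.98
eef_pos: [0.2709, -0.3563, 0.3315]
eef_rot: [-0.0, 0.869, 0.495, 0.0]
wrist_force: [0.3, 1.0, 0.3]
opening: 1.003
grasp_force: 0.0
```

Call:
servo_tool([
  {"dx": 0.13, "dy": 0.2, "dz": 0, "wx": 0, "wy": 0, "wz": 0.025},
  {"dx": 0.26, "dy": 0.4, "dz": 0, "wx": 0, "wy": 0, "wz": 0.05},
  {"dx": 0.39, "dy": 0.6, "dz": 0, "wx": 0, "wy": 0, "wz": 0.075},
  {"dx": 0.52, "dy": 0.8, "dz": 0, "wx": 0, "wy": 0, "wz": 0.1},
  {"dx": 0.65, "dy": 1.0, "dz": 0, "wx": 0, "wy": 0, "wz": 0.125},
])

```text
time_s: 1.4
eef_pos: [0.3358, -0.2564, 0.3311]
eef_rot: [-0.0, 0.756, 0.655, 0.0]
wrist_force: [-0.2, -0.0, -0.2]
opening: 1.0
grasp_force: 0.0
```

Call:
servo_tool([
  {"dx": 0.13, "dy": 0.2, "dz": 0, "wx": 0, "wy": 0, "wz": 0.025},
  {"dx": 0.26, "dy": 0.4, "dz": 0, "wx": 0, "wy": 0, "wz": 0.05},
  {"dx": 0.39, "dy": 0.6, "dz": 0, "wx": 0, "wy": 0, "wz": 0.075},
  {"dx": 0.52, "dy": 0.8, "dz": 0, "wx": 0, "wy": 0, "wz": 0.1},
  {"dx": 0.65, "dy": 1.0, "dz": 0, "wx": 0, "wy": 0, "wz": 0.125},
])

```text
time_s: 1.82
eef_pos: [0.4008, -0.1564, 0.3311]
eef_rot: [-0.0, 0.613, 0.79, -0.0]
wrist_force: [1.2, 0.1, 0.1]
opening: 1.001
grasp_force: 0.0
```

Run:
```python
from h import *
c=snap('wrist','w1');o=ctrl.get_obs();print(o['eef_pos'],o['eef_rot'],o['time_s']);print(np.linalg.inv(c['camera_from_world']).round(3))
cv2.imwrite('pics/w1b.png',cv2.resize(c['frame'][...,::-1],(800,600),interpolation=cv2.INTER_CUBIC))
```

```text
[ 0.40232017 -0.15349772  0.33115914] [-2.08258345e-04  6.10466000e-01  7.92041199e-01  1.39957012e-03] 1.8667
[[ 0.969 -0.239 -0.069  0.384]
 [ 0.249  0.929  0.272 -0.087]
 [-0.001 -0.281  0.96   0.474]
 [ 0.     0.     0.     1.   ]]
```

View pics/w1b.png

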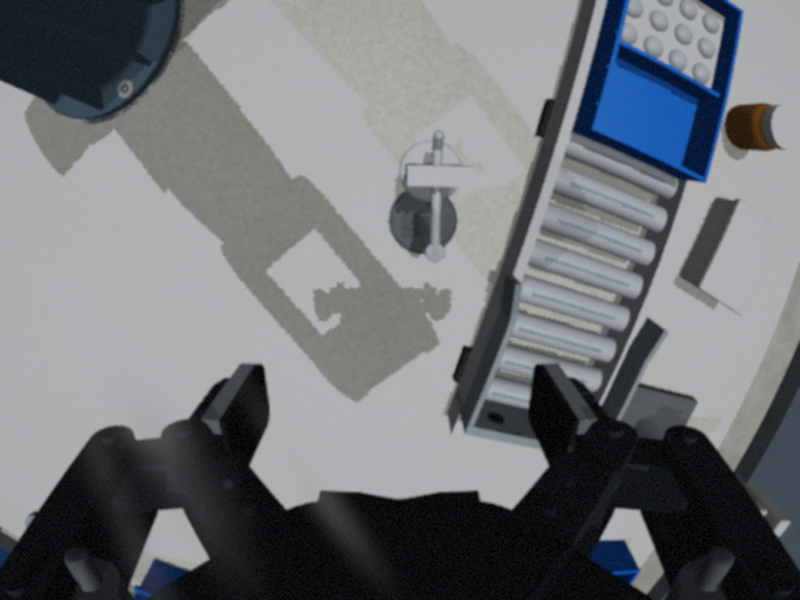

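The wrist view shows the master from above: its top face runs (407,178)–(473,177), hook tip (438,134), post top (435,253). The tote's front corners are at (578,130) and (703,178).

Run:
```python
from h import *
np.set_printoptions(precision=4,suppress=True)
c=load('w1'); k=.7
P=lambda u,v,z:onz(c,(u+.5)*k-.5,(v+.5)*k-.5,z,True)
t=P(438,134,.174);r=P(436,253,.168);d=t-r;print('tip',t,'post',r,'yaw',np.arctan2(-d[0],d[1]),np.hypot(*d[:2]))
l=P(406,177,.2035);m=P(474,176.5,.2035);d=m-l;print('plate',(l+m)/2,np.arctan2(d[1],d[0]),np.hypot(*d[:2]))
A=P(578,130,.1);B=P(703,178,.1);print('tote front',A,B,np.arctan2(*(B-A)[[1,0]]))
print('bay end',P(468,430,.1))
```

```text
tip [ 0.4038 -0.0663  0.174 ] post [ 0.4236 -0.1429  0.168 ] yaw 0.25311052077190394 0.07918831338592461
plate [ 0.4094 -0.092   0.2035] 0.27325119854860414 0.0396111390277373
tote front [ 0.5205 -0.0226  0.1   ] [ 0.6575 -0.0184  0.1   ] 0.030535183140112873
bay end [ 0.5101 -0.313   0.1   ]
```

Call:
servo_tool([
  {"dx": 0.03, "dy": 0.22, "dz": 0, "wx": 0, "wy": 0, "wz": 0},
  {"dx": 0.06, "dy": 0.44, "dz": -0.1, "wx": 0, "wy": 0, "wz": 0.003},
  {"dx": 0.08, "dy": 0.64, "dz": -0.3, "wx": 0, "wy": 0, "wz": 0.003},
  {"dx": 0.08, "dy": 0.64, "dz": -0.5, "wx": 0, "wy": 0, "wz": 0.003},
  {"dx": 0.08, "dy": 0.64, "dz": -0.7, "wx": 0, "wy": 0, "wz": 0.003},
])

```text
time_s: 2.28
eef_pos: [0.4085, -0.0925, 0.2606]
eef_rot: [0.0, 0.61, 0.792, 0.0]
wrist_force: [-0.0, 0.7, -0.1]
opening: 1.001
grasp_force: 0.0
```

Call:
servo_tool([
  {"dx": 0, "dy": 0, "dz": -0.25, "wx": 0, "wy": 0, "wz": 0},
  {"dx": 0, "dy": 0, "dz": -0.5, "wx": 0, "wy": 0, "wz": 0},
  {"dx": 0, "dy": 0, "dz": -0.7, "wx": 0, "wy": 0, "wz": 0},
  {"dx": 0, "dy": 0, "dz": -0.85, "wx": 0, "wy": 0, "wz": 0},
  {"dx": 0, "dy": 0, "dz": -0.94, "wx": 0, "wy": 0, "wz": 0},
])

```text
time_s: 2.7
eef_pos: [0.4072, -0.093, 0.1652]
eef_rot: [-0.002, 0.611, 0.792, -0.0]
wrist_force: [-0.7, -0.0, 0.4]
opening: 1.001
grasp_force: 0.0
```

Call:
servo_tool([
  {"dx": 0, "dy": 0, "dz": 0, "wx": 0, "wy": 0, "wz": 0},
  {"dx": 0, "dy": 0, "dz": 0, "wx": 0, "wy": 0, "wz": 0},
  {"dx": 0, "dy": 0, "dz": 0, "wx": 0, "wy": 0, "wz": 0},
  {"dx": 0, "dy": 0, "dz": 0, "wx": 0, "wy": 0, "wz": 0},
  {"dx": 0, "dy": 0, "dz": 0, "wx": 0, "wy": 0, "wz": 0},
], jaw=0)

```text
time_s: 3.12
eef_pos: [0.4096, -0.0942, 0.1688]
eef_rot: [0.002, 0.611, 0.792, 0.0]
wrist_force: [1.1, -0.1, 3.6]
opening: 0.46
grasp_force: 60.0
```

Call:
servo_tool([
  {"dx": 0, "dy": 0, "dz": 0, "wx": 0, "wy": 0, "wz": 0},
  {"dx": 0, "dy": 0, "dz": 0, "wx": 0, "wy": 0, "wz": 0},
  {"dx": 0, "dy": 0, "dz": 0, "wx": 0, "wy": 0, "wz": 0},
  {"dx": 0, "dy": 0, "dz": 0, "wx": 0, "wy": 0, "wz": 0},
  {"dx": 0, "dy": 0, "dz": 0, "wx": 0, "wy": 0, "wz": 0},
])

```text
time_s: 3.53
eef_pos: [0.4097, -0.0942, 0.1687]
eef_rot: [0.002, 0.611, 0.792, 0.0]
wrist_force: [0.3, 0.0, 6.2]
opening: 0.463
grasp_force: 60.3
```

Call:
servo_tool([
  {"dx": 0, "dy": 0, "dz": 0.05, "wx": 0, "wy": 0, "wz": 0},
  {"dx": 0, "dy": 0, "dz": 0.1, "wx": 0, "wy": 0, "wz": 0},
  {"dx": 0, "dy": 0, "dz": 0.14, "wx": 0, "wy": 0, "wz": 0},
  {"dx": 0, "dy": 0, "dz": 0.17, "wx": 0, "wy": 0, "wz": 0},
  {"dx": 0, "dy": 0, "dz": 0.17, "wx": 0, "wy": 0, "wz": 0},
])

```text
time_s: 3.95
eef_pos: [0.4087, -0.0937, 0.1849]
eef_rot: [0.0, 0.611, 0.792, 0.0]
wrist_force: [-0.0, 0.2, -2.6]
opening: 0.457
grasp_force: 60.5
```

Run:
```python
from h import *
o=ctrl.get_obs();print(o['eef_pos'],o['wrist_force'],o['torque'],o['opening'])
```

```text
[ 0.408724   -0.09371852  0.1849258 ] [-0.03122702  0.18665131 -2.63880032] [-0.0628949   0.01265707  0.0625383 ] 0.45720716600337474
```

Call:
servo_tool([
  {"dx": -0.025, "dy": 0.1, "dz": 0, "wx": 0, "wy": 0, "wz": 0},
  {"dx": -0.07, "dy": 0.27, "dz": 0, "wx": 0, "wy": 0, "wz": 0},
  {"dx": -0.12, "dy": 0.45, "dz": 0, "wx": 0, "wy": 0, "wz": 0},
  {"dx": -0.16, "dy": 0.62, "dz": 0, "wx": 0, "wy": 0, "wz": 0},
  {"dx": -0.19, "dy": 0.72, "dz": 0, "wx": 0, "wy": 0, "wz": 0},
])

```text
time_s: 4.37
eef_pos: [0.3883, -0.0196, 0.1837]
eef_rot: [-0.001, 0.611, 0.792, 0.0]
wrist_force: [-0.8, 0.2, -2.7]
opening: 0.456
grasp_force: 60.5
```

Call:
servo_tool([
  {"dx": 0, "dy": 0, "dz": 0.1, "wx": 0, "wy": 0, "wz": 0},
  {"dx": 0, "dy": 0, "dz": 0.25, "wx": 0, "wy": 0, "wz": 0},
  {"dx": 0, "dy": 0, "dz": 0.4, "wx": 0, "wy": 0, "wz": 0},
  {"dx": 0, "dy": 0, "dz": 0.45, "wx": 0, "wy": 0, "wz": 0},
  {"dx": 0, "dy": 0, "dz": 0.45, "wx": 0, "wy": 0, "wz": 0},
])

```text
time_s: 4.78
eef_pos: [0.3907, -0.0224, 0.2312]
eef_rot: [0.002, 0.611, 0.792, 0.0]
wrist_force: [0.4, 0.7, -2.9]
opening: 0.46
grasp_force: 61.0
```

Run:
```python
from h import *
o=ctrl.get_obs();print(o['eef_pos'],o['wrist_force'],o['torque'],o['opening'])
c=snap('wrist','w2');a=snap('scene','s2')
A=cv2.resize(a['frame'][110:260,130:380,::-1],(800,480),interpolation=cv2.INTER_CUBIC)
W=cv2.resize(c['frame'][...,::-1],(800,600),interpolation=cv2.INTER_CUBIC)
b=snap('side','d2')
B=cv2.resize(b['frame'][110:260,225:405,::-1],(360,300),interpolation=cv2.INTER_CUBIC)
L=cv2.resize(a['frame'][110:260,160:340,::-1],(360,300),interpolation=cv2.INTER_CUBIC)
R=cv2.resize(c['frame'][...,::-1],(440,330))
R=cv2.copyMakeBorder(R,0,270,0,0,cv2.BORDER_CONSTANT)
cv2.imwrite('pics/m2.png',np.hstack([np.vstack([L,B]),R]))
```

```text
[ 0.3907313  -0.02235647  0.23117999] [ 0.35247631  0.66858186 -2.87103861] [ 0.00274595 -0.01989737 -0.02288789] 0.4595059596526394
```

View pics/m2.png

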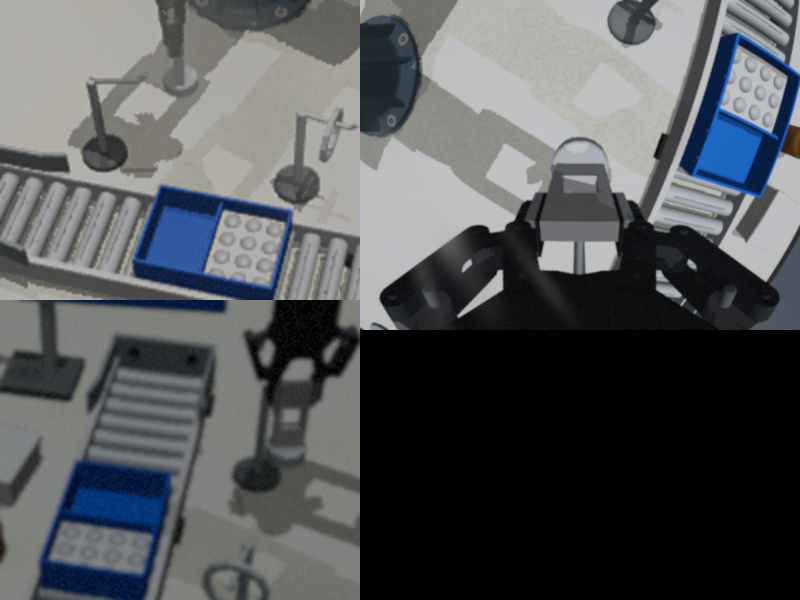

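The master is off the hook and hangs upright in the grip. The foot's far arc is at m2 (580,140), and the tote's front corners are near m2 (685,165) and (768,195). I check foot alignment and tote position numerically.

```bash
python3 - <<'E'
from h import *
np.set_printoptions(precision=4,suppress=True)
c=load('w2');s=560/440
p=lambda q:(proj(c,q,True)/s+[360,0]).round(1)
T=np.array([.3907,-.0224,.2312])
for a in np.radians([75,105,165,15]):
    print('foot rim top',p(T+[.025*np.cos(a),.025*np.sin(a),-.06]))
x=np.array([.968,.25,0])
print('plate top corners',[p(T+[0,0,.035]+s1*.02*x+s2*.006*np.array([-.25,.968,0])) for s1 in(-1,1) for s2 in(-1,1)])
P=lambda u,v,z:onz(c,(u-360)*s,v*s,z,True)
print('tote',P(685,165,.1),P(768,195,.1),P(738,36,.1))
E
python3 - <<'E'
import cv2
im=cv2.imread('pics/w2.png')[20:310,230:560]
cv2.imwrite('pics/w2c.png',cv2.resize(im,(682,600),interpolation=cv2.INTER_CUBIC))
E
```

```text
foot rim top [593.6 147.5]
foot rim top [578.3 143.6]
foot rim top [552.3 158.5]
foot rim top [608.  172.4]
plate top corners [array([539.5, 244.8]), array([537.9, 225.1]), array([617.3, 244.9]), array([619.1, 225.3])]
tote [ 0.5182 -0.0062  0.1   ] [ 0.6763 -0.014   0.1   ] [0.5399 0.1674 0.1   ]
```

View pics/w2c.png

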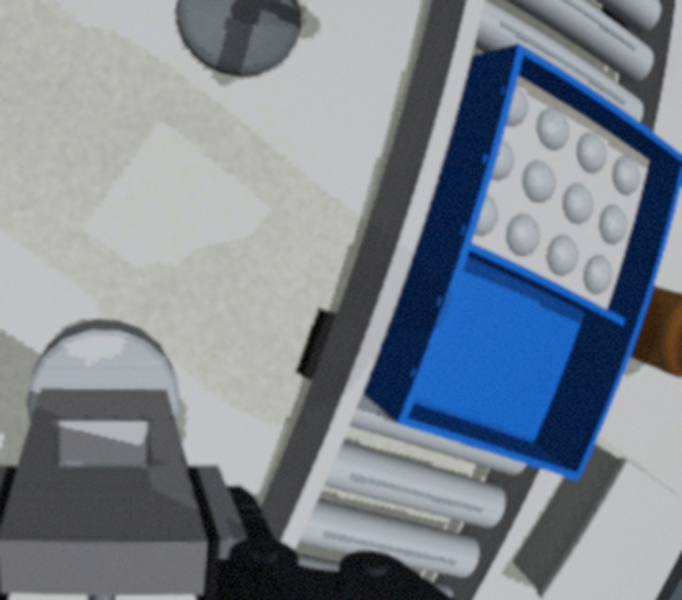

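Run:
```python
from h import *
np.set_printoptions(precision=4,suppress=True)
c=load('w2');k=330/682
P=lambda u,v,z:onz(c,230+u*k,20+v*k,z,True)
for n,q in dict(FL=(402,421,.1),FF=(578,475,.1),RL=(520,48,.1),divL=(470,255,.09),divR=(625,320,.09),floorFLvis=(413,411,.054),floorRR=(583,318,.054),floorFR=(537,441,.054),floorRL=(470,265,.054)).items(): print(n,P(*q))
```

```text
FL [ 0.5351 -0.0162  0.1   ]
FF [ 0.6614 -0.019   0.1   ]
RL [0.54   0.1702 0.1   ]
divL [0.5469 0.0677 0.09  ]
divR [0.6621 0.0696 0.09  ]
floorFLvis [ 0.5668 -0.0198  0.054 ]
floorRR [0.6623 0.0626 0.054 ]
floorFR [ 0.6619 -0.0165  0.054 ]
floorRL [0.5709 0.0653 0.054 ]
```

Call:
servo_tool([
  {"dx": 0.1, "dy": 0.03, "dz": 0, "wx": 0, "wy": 0, "wz": 0},
  {"dx": 0.3, "dy": 0.07, "dz": 0, "wx": 0, "wy": 0, "wz": 0},
  {"dx": 0.55, "dy": 0.12, "dz": 0, "wx": 0, "wy": 0, "wz": 0},
  {"dx": 0.8, "dy": 0.18, "dz": 0, "wx": 0, "wy": 0, "wz": 0},
  {"dx": 1.0, "dy": 0.24, "dz": 0, "wx": 0, "wy": 0, "wz": 0},
])

```text
time_s: 5.35
eef_pos: [0.4905, 0.0026, 0.228]
eef_rot: [-0.001, 0.611, 0.791, -0.0]
wrist_force: [0.2, -0.6, -2.3]
opening: 0.461
grasp_force: 61.2
```

Call:
servo_tool([
  {"dx": 0.25, "dy": 0.06, "dz": 0, "wx": 0, "wy": 0, "wz": 0},
  {"dx": 0.5, "dy": 0.12, "dz": 0, "wx": 0, "wy": 0, "wz": 0},
  {"dx": 0.75, "dy": 0.18, "dz": 0, "wx": 0, "wy": 0, "wz": 0},
  {"dx": 0.95, "dy": 0.22, "dz": 0, "wx": 0, "wy": 0, "wz": 0},
  {"dx": 1.0, "dy": 0.24, "dz": 0, "wx": 0, "wy": 0, "wz": 0},
])

```text
time_s: 5.77
eef_pos: [0.5913, 0.0266, 0.2275]
eef_rot: [-0.001, 0.611, 0.792, -0.0]
wrist_force: [-1.7, -0.0, -1.5]
opening: 0.459
grasp_force: 61.4
```

Call:
servo_tool([
  {"dx": 0.03, "dy": 0, "dz": 0, "wx": 0, "wy": 0, "wz": 0},
  {"dx": 0.06, "dy": 0, "dz": 0, "wx": 0, "wy": 0, "wz": 0},
  {"dx": 0.08, "dy": 0, "dz": 0, "wx": 0, "wy": 0, "wz": 0},
  {"dx": 0.08, "dy": 0, "dz": 0, "wx": 0, "wy": 0, "wz": 0},
  {"dx": 0.08, "dy": 0, "dz": 0, "wx": 0, "wy": 0, "wz": 0},
])

```text
time_s: 6.18
eef_pos: [0.597, 0.0262, 0.2294]
eef_rot: [-0.0, 0.611, 0.792, -0.0]
wrist_force: [-0.0, -0.5, -1.5]
opening: 0.456
grasp_force: 61.4
```

Run:
```python
from h import *
o=ctrl.get_obs();print(o['eef_pos'],o['wrist_force'],o['torque'],o['opening'],o['time_s'])
c=snap('wrist','w3')
cv2.imwrite('pics/w3b.png',cv2.resize(c['frame'][:330,:,::-1],(800,471),interpolation=cv2.INTER_CUBIC))
```

```text
[0.59698449 0.02618323 0.22939897] [-0.02974289 -0.50229873 -1.46923079] [ 0.01868417 -0.00497135  0.05387775] 0.4564007323588266 6.1833
```

View pics/w3b.png

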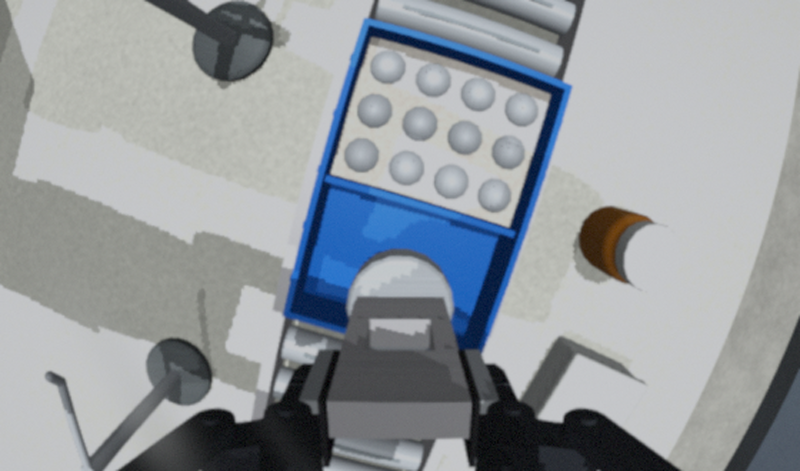

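The foot hangs over the compartment. Tote rim corners are at (288,316), (370,20) and (570,88), and the divider runs (328,180)–(515,233).

Run:
```python
from h import *
np.set_printoptions(precision=4,suppress=True)
c=load('w3')
P=lambda u,v,z:onz(c,u*.7,v*.7,z,True)
for n,q in dict(FL=(288,316,.1),RL=(370,20,.1),RF=(570,88,.1),divL=(328,180,.09),divR=(515,233,.09),foottop=(402,252,.169)).items(): print(n,P(*q))
T=np.array([.597,.0262,.2294])
print((proj(c,T+[-.006,.0242,-.06],True)/.7))
```

```text
FL [ 0.5361 -0.0168  0.1   ]
RL [0.5422 0.1712 0.1   ]
RF [0.6671 0.1661 0.1   ]
divL [0.5412 0.0713 0.09  ]
divR [0.6615 0.0694 0.09  ]
foottop [0.5915 0.0549 0.169 ]
[398.4286 261.4286]
```

Call:
servo_tool([
  {"dx": 0.01, "dy": -0.01, "dz": -0.15, "wx": 0, "wy": 0, "wz": 0},
  {"dx": 0.03, "dy": -0.03, "dz": -0.35, "wx": 0, "wy": 0, "wz": 0},
  {"dx": 0.03, "dy": -0.03, "dz": -0.55, "wx": 0, "wy": 0, "wz": 0},
  {"dx": 0.03, "dy": -0.03, "dz": -0.72, "wx": 0, "wy": 0, "wz": 0},
  {"dx": 0.03, "dy": -0.03, "dz": -0.85, "wx": 0, "wy": 0, "wz": 0},
])

```text
time_s: 6.65
eef_pos: [0.5995, 0.0234, 0.1428]
eef_rot: [-0.001, 0.611, 0.792, -0.0]
wrist_force: [-0.6, -0.7, -1.9]
opening: 0.459
grasp_force: 61.5
```

Call:
servo_tool([
  {"dx": 0, "dy": 0, "dz": -0.02, "wx": 0, "wy": 0, "wz": 0},
  {"dx": 0, "dy": 0, "dz": -0.03, "wx": 0, "wy": 0, "wz": 0},
  {"dx": 0, "dy": 0, "dz": -0.04, "wx": 0, "wy": 0, "wz": 0},
  {"dx": 0, "dy": 0, "dz": -0.05, "wx": 0, "wy": 0, "wz": 0},
  {"dx": 0, "dy": 0, "dz": -0.06, "wx": 0, "wy": 0, "wz": 0},
])

```text
time_s: 7.07
eef_pos: [0.6013, 0.0233, 0.1396]
eef_rot: [0.001, 0.611, 0.792, 0.001]
wrist_force: [-0.3, -0.8, -2.2]
opening: 0.458
grasp_force: 61.3
```

Call:
servo_tool([
  {"dx": 0, "dy": 0, "dz": -0.01, "wx": 0, "wy": 0, "wz": 0},
  {"dx": 0, "dy": 0, "dz": -0.02, "wx": 0, "wy": 0, "wz": 0},
  {"dx": 0, "dy": 0, "dz": -0.02, "wx": 0, "wy": 0, "wz": 0},
  {"dx": 0, "dy": 0, "dz": -0.02, "wx": 0, "wy": 0, "wz": 0},
  {"dx": 0, "dy": 0, "dz": -0.02, "wx": 0, "wy": 0, "wz": 0},
])

```text
time_s: 7.48
eef_pos: [0.6005, 0.0234, 0.1364]
eef_rot: [0.0, 0.611, 0.792, 0.0]
wrist_force: [0.2, -0.7, -2.5]
opening: 0.461
grasp_force: 61.3
```

Call:
servo_tool([
  {"dx": 0, "dy": 0, "dz": -0.01, "wx": 0, "wy": 0, "wz": 0},
  {"dx": 0, "dy": 0, "dz": -0.015, "wx": 0, "wy": 0, "wz": 0},
  {"dx": 0, "dy": 0, "dz": -0.02, "wx": 0, "wy": 0, "wz": 0},
  {"dx": 0, "dy": 0, "dz": -0.02, "wx": 0, "wy": 0, "wz": 0},
  {"dx": 0, "dy": 0, "dz": -0.02, "wx": 0, "wy": 0, "wz": 0},
])

```text
time_s: 7.9
eef_pos: [0.6006, 0.0234, 0.1346]
eef_rot: [0.0, 0.611, 0.792, 0.0]
wrist_force: [-2.0, 0.6, 1.0]
opening: 0.457
grasp_force: 61.9
```

Call:
servo_tool([
  {"dx": 0, "dy": 0, "dz": -0.005, "wx": 0, "wy": 0, "wz": 0},
  {"dx": 0, "dy": 0, "dz": -0.01, "wx": 0, "wy": 0, "wz": 0},
  {"dx": 0, "dy": 0, "dz": -0.01, "wx": 0, "wy": 0, "wz": 0},
  {"dx": 0, "dy": 0, "dz": -0.01, "wx": 0, "wy": 0, "wz": 0},
  {"dx": 0, "dy": 0, "dz": -0.01, "wx": 0, "wy": 0, "wz": 0},
])

```text
time_s: 8.32
eef_pos: [0.6007, 0.0234, 0.1345]
eef_rot: [0.0, 0.611, 0.792, 0.0]
wrist_force: [-3.6, 0.6, 7.5]
opening: 0.457
grasp_force: 62.7
```

Call:
servo_tool([
  {"dx": 0, "dy": 0, "dz": 0, "wx": 0, "wy": 0, "wz": 0},
  {"dx": 0, "dy": 0, "dz": 0, "wx": 0, "wy": 0, "wz": 0},
  {"dx": 0, "dy": 0, "dz": 0, "wx": 0, "wy": 0, "wz": 0},
  {"dx": 0, "dy": 0, "dz": 0, "wx": 0, "wy": 0, "wz": 0},
  {"dx": 0, "dy": 0, "dz": 0, "wx": 0, "wy": 0, "wz": 0},
], jaw=0.75)

```text
time_s: 8.73
eef_pos: [0.6005, 0.0234, 0.1331]
eef_rot: [-0.0, 0.611, 0.792, -0.0]
wrist_force: [0.3, -0.8, 0.4]
opening: 0.755
grasp_force: 0.0
```

Call:
servo_tool([
  {"dx": 0, "dy": 0, "dz": 0, "wx": 0, "wy": 0, "wz": 0},
  {"dx": 0, "dy": 0, "dz": 0.15, "wx": 0, "wy": 0, "wz": 0},
  {"dx": 0, "dy": 0, "dz": 0.4, "wx": 0, "wy": 0, "wz": 0},
  {"dx": 0, "dy": 0, "dz": 0.7, "wx": 0, "wy": 0, "wz": 0},
  {"dx": 0, "dy": 0, "dz": 1.0, "wx": 0, "wy": 0, "wz": 0},
])

```text
time_s: 9.15
eef_pos: [0.5999, 0.0235, 0.2337]
eef_rot: [-0.001, 0.611, 0.792, -0.0]
wrist_force: [0.4, -0.2, 0.3]
opening: 0.75
grasp_force: 0.0
```

Run:
```python
from h import *
o=ctrl.get_obs();print(o['eef_pos'],o['wrist_force'],o['opening'],o['time_s'])
c=snap('wrist','w4');b=snap('side','d4')
B=cv2.resize(b['frame'][140:270,225:335,::-1],(330,390),interpolation=cv2.INTER_CUBIC)
W=cv2.resize(c['frame'][:300,100:460,::-1],(468,390),interpolation=cv2.INTER_CUBIC)
cv2.imwrite('pics/m4.png',np.hstack([B,W]))
```

```text
[0.59989515 0.02349336 0.23366259] [ 0.38832958 -0.20590185  0.30957664] 0.7499041414628796 9.15
```

View pics/m4.png

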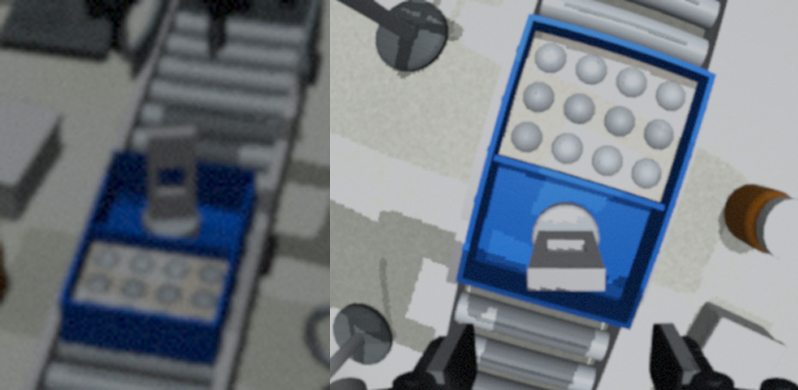

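The master stands upright in the compartment, with its foot arc at m4 (566,205), and nothing else has moved. That was my tenth and last picture, so from here on I rely on numbers. Next I go behind the tote.

Call:
servo_tool([
  {"dx": 0, "dy": 0.2, "dz": 0, "wx": 0, "wy": 0, "wz": -0.02},
  {"dx": 0, "dy": 0.4, "dz": 0, "wx": 0, "wy": 0, "wz": -0.04},
  {"dx": 0, "dy": 0.6, "dz": 0, "wx": 0, "wy": 0, "wz": -0.06},
  {"dx": 0, "dy": 0.8, "dz": 0, "wx": 0, "wy": 0, "wz": -0.08},
  {"dx": 0, "dy": 1.0, "dz": 0, "wx": 0, "wy": 0, "wz": -0.092},
], jaw=0.5)

```text
time_s: 9.67
eef_pos: [0.6002, 0.1242, 0.2326]
eef_rot: [-0.0, 0.72, 0.694, -0.0]
wrist_force: [-0.5, -0.6, -0.3]
opening: 0.501
grasp_force: 0.0
```

Call:
servo_tool([
  {"dx": 0.02, "dy": 0.2, "dz": 0, "wx": 0, "wy": 0, "wz": 0},
  {"dx": 0.04, "dy": 0.4, "dz": 0, "wx": 0, "wy": 0, "wz": 0},
  {"dx": 0.06, "dy": 0.6, "dz": 0, "wx": 0, "wy": 0, "wz": 0},
  {"dx": 0.06, "dy": 0.8, "dz": 0, "wx": 0, "wy": 0, "wz": 0},
  {"dx": 0.06, "dy": 1.0, "dz": 0, "wx": 0, "wy": 0, "wz": 0},
])

```text
time_s: 10.08
eef_pos: [0.6063, 0.2243, 0.2325]
eef_rot: [-0.0, 0.719, 0.695, -0.0]
wrist_force: [0.3, 0.1, -0.2]
opening: 0.504
grasp_force: 0.0
```

Run:
```python
from h import *
o=ctrl.get_obs();print(o['eef_pos'],o['eef_rot'],o['q'],o['opening'],o['time_s'])
a=load('s0');print('ring',onz(a,115+632/3,130+140/3,.14))
# master check in w4: foot far arc / plate top
c=load('w4');k=360/468
P=lambda u,v,z:onz(c,100+(u-330)*k,v*k,z,True)
print('foot arc',P(566,205,.074),'top',P(566,276,.169),'FL',P(460,282,.1),'FF',P(630,325,.1),'div',P(495,158,.09),P(664,208,.09))
```

```text
[0.60626436 0.22432594 0.23248771] [-2.31409440e-04  7.18629792e-01  6.95392726e-01 -3.54377060e-04] [ 1.71145817e-01  3.36719031e-01  1.41280515e+00 -1.66296670e-05
  1.39291479e+00  2.04012422e-01] 0.503775594630119 10.0833
ring [0.4260095  0.20714579 0.14      ]
foot arc [0.59555871 0.04985062 0.074     ] top [0.6008924 0.0276343 0.169    ] FL [ 0.53593976 -0.01750881  0.1       ] FF [ 0.66142294 -0.01833582  0.1       ] div [0.54002638 0.07157615 0.09      ] [0.66127373 0.06821065 0.09      ]
```

Call:
servo_tool([
  {"dx": 0, "dy": 0, "dz": -0.2, "wx": 0, "wy": 0, "wz": 0},
  {"dx": 0, "dy": 0, "dz": -0.4, "wx": 0, "wy": 0, "wz": 0},
  {"dx": 0, "dy": 0, "dz": -0.6, "wx": 0, "wy": 0, "wz": 0},
  {"dx": 0, "dy": 0, "dz": -0.75, "wx": 0, "wy": 0, "wz": 0},
  {"dx": 0, "dy": 0, "dz": -0.9, "wx": 0, "wy": 0, "wz": 0},
])

```text
time_s: 10.5
eef_pos: [0.6058, 0.2234, 0.1413]
eef_rot: [-0.0, 0.719, 0.695, -0.001]
wrist_force: [-0.3, 0.2, -0.7]
opening: 0.505
grasp_force: 0.0
```

Call:
servo_tool([
  {"dx": 0, "dy": 0, "dz": -0.2, "wx": 0, "wy": 0, "wz": 0},
  {"dx": 0, "dy": 0, "dz": -0.4, "wx": 0, "wy": 0, "wz": 0},
  {"dx": 0, "dy": 0, "dz": -0.55, "wx": 0, "wy": 0, "wz": 0},
  {"dx": 0, "dy": 0, "dz": -0.65, "wx": 0, "wy": 0, "wz": 0},
  {"dx": 0, "dy": 0, "dz": -0.69, "wx": 0, "wy": 0, "wz": 0},
])

```text
time_s: 10.92
eef_pos: [0.605, 0.2231, 0.0718]
eef_rot: [-0.001, 0.719, 0.695, -0.001]
wrist_force: [-0.8, 0.3, -1.0]
opening: 0.497
grasp_force: 0.0
```

Call:
servo_tool([
  {"dx": 0, "dy": -0.05, "dz": 0, "wx": 0, "wy": 0, "wz": 0},
  {"dx": 0, "dy": -0.1, "dz": 0, "wx": 0, "wy": 0, "wz": 0},
  {"dx": -0.01, "dy": -0.15, "dz": 0, "wx": 0, "wy": 0, "wz": 0},
  {"dx": -0.01, "dy": -0.2, "dz": 0, "wx": 0, "wy": 0, "wz": 0},
  {"dx": -0.01, "dy": -0.25, "dz": 0, "wx": 0, "wy": 0, "wz": 0},
])

```text
time_s: 11.33
eef_pos: [0.6061, 0.1977, 0.0753]
eef_rot: [0.001, 0.719, 0.695, 0.001]
wrist_force: [0.1, 0.1, -0.2]
opening: 0.5
grasp_force: 0.0
```

Call:
servo_tool([
  {"dx": 0, "dy": -0.04, "dz": 0, "wx": 0, "wy": 0, "wz": 0},
  {"dx": 0, "dy": -0.08, "dz": 0, "wx": 0, "wy": 0, "wz": 0},
  {"dx": -0.01, "dy": -0.12, "dz": 0, "wx": 0, "wy": 0, "wz": 0},
  {"dx": -0.01, "dy": -0.16, "dz": 0, "wx": 0, "wy": 0, "wz": 0},
  {"dx": -0.01, "dy": -0.2, "dz": 0, "wx": 0, "wy": 0, "wz": 0},
])

```text
time_s: 11.75
eef_pos: [0.6044, 0.1783, 0.0743]
eef_rot: [-0.0, 0.719, 0.695, 0.0]
wrist_force: [0.4, 1.9, 0.9]
opening: 0.499
grasp_force: 0.7
```

Call:
servo_tool([
  {"dx": 0, "dy": -0.04, "dz": 0, "wx": 0, "wy": 0, "wz": 0},
  {"dx": 0, "dy": -0.09, "dz": 0, "wx": 0, "wy": 0, "wz": 0},
  {"dx": -0.01, "dy": -0.14, "dz": 0, "wx": 0, "wy": 0, "wz": 0},
  {"dx": -0.01, "dy": -0.2, "dz": 0, "wx": 0, "wy": 0, "wz": 0},
  {"dx": -0.01, "dy": -0.26, "dz": 0, "wx": 0, "wy": 0, "wz": 0},
])

```text
time_s: 12.17
eef_pos: [0.6033, 0.1519, 0.0742]
eef_rot: [-0.0, 0.719, 0.695, -0.0]
wrist_force: [-0.7, 0.3, -0.2]
opening: 0.501
grasp_force: 0.4
```

```bash
cat > st.py <<'E'
from h import *
import sys
def blue(n,c):
    hsv=cv2.cvtColor(c['frame'],cv2.COLOR_RGB2HSV); m=cv2.inRange(hsv,(105,120,40),(130,255,255))
    nl,l,s,ce=cv2.connectedComponentsWithStats(m); t=(267,230) if n=='scene' else (275,225)
    for i in range(1,nl):
        if s[i,4]>200: print(n,s[i],ce[i].round(1))
o=ctrl.get_obs();print(o['time_s'],o['eef_pos'].round(4),o['wrist_force'].round(1),o['opening'].round(2))
for n,f0 in(('scene','s'),('side','d')):
    blue(n,snap(n,f0+sys.argv[1]))
E
python3 st.py 5; python3 -c "
from st import *
" x >/dev/null
python3 - <<'E'
from h import *
for fn in('s0','d0'):
    c=load(fn);hsv=cv2.cvtColor(c['frame'],cv2.COLOR_RGB2HSV); m=cv2.inRange(hsv,(105,120,40),(130,255,255))
    nl,l,s,ce=cv2.connectedComponentsWithStats(m)
    for i in range(1,nl):
        if s[i,4]>200: print(fn,s[i],ce[i].round(1))
E
```

```text
s0 [   0   32   65  125 5811] [24.6 92.5]
s0 [   0  166   76   79 1669] [ 46.8 194.5]
s0 [ 226  203   80   59 2178] [257.9 230.9]
s0 [  0 245  36  46 663] [ 20.1 275.2]
d0 [ 137    0  145   47 5664] [213.5  20.2]
d0 [ 366    1   78   89 5536] [402.6  43.9]
d0 [ 235   57  107   58 2686] [293.3  86.3]
d0 [ 245  190   65   71 2414] [279.  221.9]Traceback (most recent call last):
  File "st.py", line 8, in <module>
    o=ctrl.get_obs();print(o['time_s'],o['eef_pos'].round(4),o['wrist_force'].round(1),o['opening'].round(2))
                                                                                       ^^^^^^^^^^^^^^^^^^
AttributeError: 'float' object has no attribute 'round'
Traceback (most recent call last):
  File "st.py", line 8, in <module>
    o=ctrl.get_obs();print(o['time_s'],o['eef_pos'].round(4),o['wrist_force'].round(1),o['opening'].round(2))
                                                                                       ^^^^^^^^^^^^^^^^^^
AttributeError: 'float' object has no attribute 'round'
```

Call:
servo_tool([
  {"dx": 0, "dy": -0.07, "dz": 0, "wx": 0, "wy": 0, "wz": 0},
  {"dx": -0.01, "dy": -0.14, "dz": 0, "wx": 0, "wy": 0, "wz": 0},
  {"dx": -0.01, "dy": -0.22, "dz": 0, "wx": 0, "wy": 0, "wz": 0},
  {"dx": -0.015, "dy": -0.3, "dz": 0, "wx": 0, "wy": 0, "wz": 0},
  {"dx": -0.015, "dy": -0.38, "dz": 0, "wx": 0, "wy": 0, "wz": 0},
])

```text
time_s: 12.58
eef_pos: [0.6018, 0.1135, 0.0743]
eef_rot: [-0.0, 0.719, 0.695, -0.0]
wrist_force: [0.0, 0.5, -0.2]
opening: 0.502
grasp_force: 0.4
```

Call:
servo_tool([
  {"dx": 0, "dy": -0.08, "dz": 0, "wx": 0, "wy": 0, "wz": 0},
  {"dx": -0.01, "dy": -0.16, "dz": 0, "wx": 0, "wy": 0, "wz": 0},
  {"dx": -0.01, "dy": -0.24, "dz": 0, "wx": 0, "wy": 0, "wz": 0},
  {"dx": -0.015, "dy": -0.32, "dz": 0, "wx": 0, "wy": 0, "wz": 0},
  {"dx": -0.015, "dy": -0.4, "dz": 0, "wx": 0, "wy": 0, "wz": 0},
])

```text
time_s: 13.0
eef_pos: [0.6004, 0.0736, 0.0743]
eef_rot: [-0.0, 0.719, 0.695, -0.0]
wrist_force: [-1.1, 0.3, 0.5]
opening: 0.503
grasp_force: 0.5
```

```bash
sed -i "s/,o\['opening'\].round(2)//" st.py; python3 st.py 6
```

```text
13.0 [0.6004 0.0736 0.0743] [-1.1  0.3  0.5]
scene [   0   32   65  125 5808] [24.6 92.5]
scene [   0  166   77   78 1673] [ 46.8 194.5]
scene [ 188  195   73   59 1603] [219.3 225.6]
scene [  0 246  36  45 657] [ 20.  275.4]
side [ 137    0  144   47 5637] [213.5  20.2]
side [ 369    1   66   50 1601] [393.2  18.8]
side [ 235   57  107   36 1104] [282.6  66. ]
side [415  66  38  25 447] [437.1  80.9]
side [288 168  30  62 701] [304.8 194.3]
side [270 211  17  16 205] [278.3 218.9]
```

Call:
servo_tool([
  {"dx": 0, "dy": -0.08, "dz": 0, "wx": 0, "wy": 0, "wz": 0},
  {"dx": -0.01, "dy": -0.16, "dz": 0, "wx": 0, "wy": 0, "wz": 0},
  {"dx": -0.01, "dy": -0.24, "dz": 0, "wx": 0, "wy": 0, "wz": 0},
  {"dx": -0.015, "dy": -0.32, "dz": 0, "wx": 0, "wy": 0, "wz": 0},
  {"dx": -0.015, "dy": -0.4, "dz": 0, "wx": 0, "wy": 0, "wz": 0},
])

```text
time_s: 13.52
eef_pos: [0.5988, 0.0336, 0.0743]
eef_rot: [-0.0, 0.719, 0.695, -0.0]
wrist_force: [-1.2, 0.8, 0.1]
opening: 0.498
grasp_force: 0.5
```

Call:
servo_tool([
  {"dx": 0, "dy": -0.08, "dz": 0, "wx": 0, "wy": 0, "wz": 0},
  {"dx": -0.01, "dy": -0.16, "dz": 0, "wx": 0, "wy": 0, "wz": 0},
  {"dx": -0.01, "dy": -0.24, "dz": 0, "wx": 0, "wy": 0, "wz": 0},
  {"dx": -0.015, "dy": -0.32, "dz": 0, "wx": 0, "wy": 0, "wz": 0},
  {"dx": -0.015, "dy": -0.39, "dz": 0, "wx": 0, "wy": 0, "wz": 0},
])

```text
time_s: 13.93
eef_pos: [0.5973, -0.0056, 0.0743]
eef_rot: [-0.0, 0.719, 0.695, -0.0]
wrist_force: [-0.0, 1.4, 1.3]
opening: 0.497
grasp_force: 0.4
```

Call:
servo_tool([
  {"dx": 0, "dy": -0.065, "dz": 0, "wx": 0, "wy": 0, "wz": 0},
  {"dx": -0.01, "dy": -0.125, "dz": 0, "wx": 0, "wy": 0, "wz": 0},
  {"dx": -0.01, "dy": -0.18, "dz": 0, "wx": 0, "wy": 0, "wz": 0},
  {"dx": -0.01, "dy": -0.23, "dz": 0, "wx": 0, "wy": 0, "wz": 0},
  {"dx": -0.01, "dy": -0.275, "dz": 0, "wx": 0, "wy": 0, "wz": 0},
])

```text
time_s: 14.35
eef_pos: [0.5963, -0.0325, 0.0742]
eef_rot: [-0.0, 0.719, 0.695, -0.0]
wrist_force: [-0.5, 0.7, 0.2]
opening: 0.5
grasp_force: 0.4
```

Call:
servo_tool([
  {"dx": 0, "dy": -0.04, "dz": 0, "wx": 0, "wy": 0, "wz": 0},
  {"dx": 0, "dy": -0.08, "dz": 0, "wx": 0, "wy": 0, "wz": 0},
  {"dx": 0, "dy": -0.115, "dz": 0, "wx": 0, "wy": 0, "wz": 0},
  {"dx": -0.01, "dy": -0.15, "dz": 0, "wx": 0, "wy": 0, "wz": 0},
  {"dx": -0.01, "dy": -0.18, "dz": 0, "wx": 0, "wy": 0, "wz": 0},
])

```text
time_s: 14.77
eef_pos: [0.5955, -0.0504, 0.0743]
eef_rot: [0.0, 0.719, 0.695, 0.0]
wrist_force: [-0.0, 1.8, 1.3]
opening: 0.499
grasp_force: 0.4
```

```bash
python3 st.py 7
```

```text
14.7667 [ 0.5955 -0.0504  0.0743] [-0.   1.8  1.3]
scene [   0   32   65  125 5807] [24.5 92.5]
scene [   0  166   76   78 1660] [ 47.  194.5]
scene [ 145  188   74   57 1434] [178.4 216.1]
scene [  0 246  36  45 657] [ 20.  275.4]
side [ 137    0  145   47 5625] [213.6  20.1]
side [372   1  43  30 655] [387.2  11.7]
side [ 377   40   82   51 1898] [427.   71.1]
side [235  57  57  36 600] [260.  67.]
side [267 142  58  57 932] [302.3 173.8]
```

Call:
servo_tool([
  {"dx": 0, "dy": -0.035, "dz": 0, "wx": 0, "wy": 0, "wz": 0},
  {"dx": 0, "dy": -0.07, "dz": 0, "wx": 0, "wy": 0, "wz": 0},
  {"dx": 0, "dy": -0.105, "dz": 0, "wx": 0, "wy": 0, "wz": 0},
  {"dx": -0.01, "dy": -0.14, "dz": 0, "wx": 0, "wy": 0, "wz": 0},
  {"dx": -0.01, "dy": -0.175, "dz": 0, "wx": 0, "wy": 0, "wz": 0},
])

```text
time_s: 15.28
eef_pos: [0.5945, -0.0679, 0.0743]
eef_rot: [0.0, 0.719, 0.695, 0.0]
wrist_force: [0.3, 0.2, 0.5]
opening: 0.498
grasp_force: 0.4
```

Call:
servo_tool([
  {"dx": 0, "dy": -0.03, "dz": 0, "wx": 0, "wy": 0, "wz": 0},
  {"dx": 0, "dy": -0.06, "dz": 0, "wx": 0, "wy": 0, "wz": 0},
  {"dx": 0, "dy": -0.09, "dz": 0, "wx": 0, "wy": 0, "wz": 0},
  {"dx": -0.01, "dy": -0.12, "dz": 0, "wx": 0, "wy": 0, "wz": 0},
  {"dx": -0.01, "dy": -0.15, "dz": 0, "wx": 0, "wy": 0, "wz": 0},
])

```text
time_s: 15.7
eef_pos: [0.5935, -0.0829, 0.0743]
eef_rot: [0.0, 0.719, 0.695, 0.0]
wrist_force: [-0.3, -0.3, -0.2]
opening: 0.501
grasp_force: 0.4
```

Call:
servo_tool([
  {"dx": 0, "dy": -0.025, "dz": 0, "wx": 0, "wy": 0, "wz": 0},
  {"dx": 0, "dy": -0.05, "dz": 0, "wx": 0, "wy": 0, "wz": 0},
  {"dx": 0, "dy": -0.07, "dz": 0, "wx": 0, "wy": 0, "wz": 0},
  {"dx": 0, "dy": -0.09, "dz": 0, "wx": 0, "wy": 0, "wz": 0},
  {"dx": 0, "dy": -0.1, "dz": 0, "wx": 0, "wy": 0, "wz": 0},
])

```text
time_s: 16.12
eef_pos: [0.5934, -0.0929, 0.0742]
eef_rot: [-0.0, 0.719, 0.695, -0.0]
wrist_force: [0.1, 0.3, 0.0]
opening: 0.498
grasp_force: 0.5
```

Not touching the stop yet, so I continue in small steps until the force rises.

Call:
servo_tool([
  {"dx": 0, "dy": -0.015, "dz": 0, "wx": 0, "wy": 0, "wz": 0},
  {"dx": 0, "dy": -0.03, "dz": 0, "wx": 0, "wy": 0, "wz": 0},
  {"dx": 0, "dy": -0.045, "dz": 0, "wx": 0, "wy": 0, "wz": 0},
  {"dx": 0, "dy": -0.055, "dz": 0, "wx": 0, "wy": 0, "wz": 0},
  {"dx": 0, "dy": -0.06, "dz": 0, "wx": 0, "wy": 0, "wz": 0},
])

```text
time_s: 16.53
eef_pos: [0.5935, -0.0987, 0.0742]
eef_rot: [-0.0, 0.719, 0.695, -0.0]
wrist_force: [0.2, 1.1, -0.8]
opening: 0.504
grasp_force: 0.4
```

```bash
python3 st.py 8
```

```text
16.5333 [ 0.5935 -0.0987  0.0742] [ 0.2  1.1 -0.8]
scene [   0   32   65  125 5808] [24.6 92.5]
scene [   0  166   76   78 1662] [ 47.  194.5]
scene [ 128  184   74   57 1342] [161.8 211.6]
scene [  0 246  36  45 657] [ 20.  275.3]
side [ 137    0  145   47 5662] [213.5  20.2]
side [372   1  32  22 404] [383.8   9.6]
side [ 369   36   86   55 2519] [422.1  68.9]
side [235  57  54  36 550] [258.5  67. ]
side [308  92  32  24 484] [324.  105.7]
side [252  94  26  18 332] [264.1 103. ]
side [271 133  57  55 919] [304.8 164.2]
```

Call:
servo_tool([
  {"dx": 0, "dy": -0.015, "dz": 0, "wx": 0, "wy": 0, "wz": 0},
  {"dx": 0, "dy": -0.03, "dz": 0, "wx": 0, "wy": 0, "wz": 0},
  {"dx": 0, "dy": -0.04, "dz": 0, "wx": 0, "wy": 0, "wz": 0},
  {"dx": 0, "dy": -0.05, "dz": 0, "wx": 0, "wy": 0, "wz": 0},
  {"dx": 0, "dy": -0.05, "dz": 0, "wx": 0, "wy": 0, "wz": 0},
])

```text
time_s: 17.05
eef_pos: [0.5935, -0.1039, 0.0743]
eef_rot: [0.0, 0.719, 0.695, -0.0]
wrist_force: [0.1, 0.9, -0.1]
opening: 0.502
grasp_force: 0.0
```

Call:
servo_tool([
  {"dx": 0, "dy": -0.015, "dz": 0, "wx": 0, "wy": 0, "wz": 0},
  {"dx": 0, "dy": -0.03, "dz": 0, "wx": 0, "wy": 0, "wz": 0},
  {"dx": 0, "dy": -0.04, "dz": 0, "wx": 0, "wy": 0, "wz": 0},
  {"dx": 0, "dy": -0.05, "dz": 0, "wx": 0, "wy": 0, "wz": 0},
  {"dx": 0, "dy": -0.05, "dz": 0, "wx": 0, "wy": 0, "wz": 0},
])

```text
time_s: 17.47
eef_pos: [0.5935, -0.1075, 0.0743]
eef_rot: [-0.001, 0.719, 0.695, 0.001]
wrist_force: [-0.3, 5.1, 1.7]
opening: 0.501
grasp_force: 2.8
```

Call:
servo_tool([
  {"dx": 0, "dy": -0.01, "dz": 0, "wx": 0, "wy": 0, "wz": 0},
  {"dx": 0, "dy": -0.02, "dz": 0, "wx": 0, "wy": 0, "wz": 0},
  {"dx": 0, "dy": -0.02, "dz": 0, "wx": 0, "wy": 0, "wz": 0},
  {"dx": 0, "dy": -0.02, "dz": 0, "wx": 0, "wy": 0, "wz": 0},
  {"dx": 0, "dy": -0.02, "dz": 0, "wx": 0, "wy": 0, "wz": 0},
])

```text
time_s: 17.88
eef_pos: [0.5935, -0.1075, 0.0743]
eef_rot: [-0.002, 0.718, 0.696, 0.001]
wrist_force: [-0.2, 12.1, 3.6]
opening: 0.497
grasp_force: 6.2
```

```bash
python3 st.py 9
```

```text
17.8833 [ 0.5935 -0.1075  0.0743] [-0.2 12.1  3.6]
scene [   0   32   65  125 5808] [24.6 92.5]
scene [   0  166   76   78 1658] [ 47.  194.4]
scene [ 126  184   73   57 1309] [159.2 210.9]
scene [  0 246  36  45 657] [ 20.  275.4]
side [ 137    0  145   47 5650] [213.6  20.1]
side [372   1  31  21 352] [383.1   9. ]
side [ 367   36   87   55 2623] [420.5  68.8]
side [235  57  51  36 522] [257.1  67.2]
side [309  90  31  26 509] [323.7 105.1]
side [252  94  27  18 357] [264.8 102.9]
side [272 132  56  55 882] [305.4 162.7]
```

Call:
servo_tool([
  {"dx": 0, "dy": 0.01, "dz": 0, "wx": 0, "wy": 0, "wz": 0},
  {"dx": 0, "dy": 0.025, "dz": 0, "wx": 0, "wy": 0, "wz": 0},
  {"dx": 0, "dy": 0.06, "dz": 0, "wx": 0, "wy": 0, "wz": 0},
  {"dx": 0, "dy": 0.15, "dz": 0, "wx": 0, "wy": 0, "wz": 0},
  {"dx": 0, "dy": 0.3, "dz": 0, "wx": 0, "wy": 0, "wz": 0},
])

```text
time_s: 18.4
eef_pos: [0.5937, -0.0812, 0.0744]
eef_rot: [0.0, 0.719, 0.695, -0.0]
wrist_force: [0.4, 0.3, 0.7]
opening: 0.497
grasp_force: 0.0
```

Call:
servo_tool([
  {"dx": 0, "dy": 0.2, "dz": 0.1, "wx": 0, "wy": 0, "wz": 0},
  {"dx": 0, "dy": 0.4, "dz": 0.3, "wx": 0, "wy": 0, "wz": 0},
  {"dx": 0, "dy": 0.6, "dz": 0.5, "wx": 0, "wy": 0, "wz": 0},
  {"dx": 0, "dy": 0.8, "dz": 0.7, "wx": 0, "wy": 0, "wz": 0},
  {"dx": 0, "dy": 1.0, "dz": 0.9, "wx": 0, "wy": 0, "wz": 0},
])

```text
time_s: 18.82
eef_pos: [0.593, 0.0215, 0.1651]
eef_rot: [-0.0, 0.719, 0.695, -0.0]
wrist_force: [1.1, -0.2, -0.3]
opening: 0.504
grasp_force: 0.0
```

Call:
servo_tool([
  {"dx": 0, "dy": 0.1, "dz": 0.2, "wx": 0, "wy": 0, "wz": 0},
  {"dx": 0, "dy": 0.2, "dz": 0.4, "wx": 0, "wy": 0, "wz": 0},
  {"dx": 0, "dy": 0.3, "dz": 0.6, "wx": 0, "wy": 0, "wz": 0},
  {"dx": 0, "dy": 0.4, "dz": 0.8, "wx": 0, "wy": 0, "wz": 0},
  {"dx": 0, "dy": 0.5, "dz": 0.9, "wx": 0, "wy": 0, "wz": 0},
])

```text
time_s: 19.23
eef_pos: [0.5942, 0.071, 0.2572]
eef_rot: [0.001, 0.718, 0.696, 0.001]
wrist_force: [0.4, -0.3, -0.0]
opening: 0.502
grasp_force: 0.0
```

```bash
python3 st.py 10
python3 - <<'E'
from h import *
np.set_printoptions(precision=4,suppress=True)
a=load('s10');b=load('d10')
for y in(-.3085,-.300,-.29):
    for x in(.522,.652): print(y,x,'front rim',proj(a,[x,y,.1]),proj(b,[x,y,.1]),'rear',proj(a,[x+.008,y+.19,.1]),proj(b,[x+.008,y+.19,.1]))
# rear rim edge: scan scene along tote axis: last blue pixel rows
def scan(c,p0,p1,n=24):
    for t in np.linspace(0,1,n):
        p=p0+(p1-p0)*t;u,v=proj(c,p).round().astype(int);print(p[1].round(4),c['frame'][v,u])
print('scene, side-wall/rear scan');scan(a,np.array([.555,-.16,.1]),np.array([.557,-.08,.1]))
print('front, x=.54');scan(a,np.array([.54,-.325,.1]),np.array([.54,-.28,.1]),19)
E
```

```text
19.2333 [0.5942 0.071  0.2572] [ 0.4 -0.3 -0. ]
scene [   0   32   65  125 5802] [24.5 92.5]
scene [   0  166   76   79 1671] [ 46.8 194.5]
scene [ 126  184   83   57 1614] [166.4 209.9]
scene [  0 246  36  45 659] [ 20.  275.4]
side [ 137    0  142   44 4781] [203.2  18.7]
side [ 366   40   93   51 3087] [415.5  68.2]
side [235  57  28  36 272] [246.2  71.9]
side [298  68  43  48 834] [321.   99.4]
side [ 271  132   57   54 1243] [300.9 162.4]
-0.3085 0.522 front rim [142.5 183.1] [326.8 132.3] rear [204.7 195.8] [315.9 171.3]
-0.3085 0.652 front rim [125.1 219.3] [284.4 128. ] rear [190.3 233.5] [269.7 166.1]
-0.3 0.522 front rim [145.3 183.6] [326.5 133.9] rear [207.5 196.3] [315.5 173.2]
-0.3 0.652 front rim [128.  219.8] [283.9 129.6] rear [193.4 234. ] [269.1 168. ]
-0.29 0.522 front rim [148.5 184.1] [326.1 135.8] rear [210.9 196.8] [315.  175.5]
-0.29 0.652 front rim [131.4 220.4] [283.3 131.5] rear [196.9 234.7] [268.4 170.3]
scene, side-wall/rear scan
-0.16 [152 153 153]
-0.1565 [155 155 153]
-0.153 [157 159 159]
-0.1496 [146 146 144]
-0.1461 [175 173 170]
-0.1426 [180 177 173]
-0.1391 [176 174 173]
-0.1357 [162 162 160]
-0.1322 [154 154 152]
-0.1287 [152 153 153]
-0.1252 [158 160 160]
-0.1217 [138 144 160]
-0.1183 [ 65  96 161]
-0.1148 [17 41 84]
-0.1113 [ 9 26 60]
-0.1078 [11 30 63]
-0.1043 [23 36 65]
-0.1009 [47 53 68]
-0.0974 [77 75 73]
-0.0939 [77 75 75]
-0.0904 [86 85 85]
-0.087 [78 77 74]
-0.0835 [77 75 76]
-0.08 [83 82 82]
front, x=.54
-0.325 [177 175 171]
-0.3225 [158 155 154]
-0.32 [158 155 154]
-0.3175 [156 156 156]
-0.315 [130 136 137]
-0.3125 [127 132 131]
-0.31 [110 117 121]
-0.3075 [110 117 121]
-0.305 [102 113 139]
-0.3025 [176 173 172]
-0.3 [177 175 174]
-0.2975 [178 175 175]
-0.295 [175 173 171]
-0.2925 [89 87 86]
-0.29 [89 87 86]
-0.2875 [62 61 60]
-0.285 [65 64 63]
-0.2825 [40 48 64]
-0.28 [19 34 65]
```

```bash
python3 -c "
from bench import workorder
print(workorder.hand_in())"
```

```text
the job is handed in; nothing more can be done
None
```

The master is standing in the blue tote's empty compartment and the tote is pushed home against the bay stop. I handed the job in at about 19 s of robot time, but no verdict came back. The last checks after the push were numeric, since I had used all ten picture views.

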